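# Close the gift tin in the lever press

### The job

Lay the red tin in the cradle of the lid press with its lid end towards the ram, then swing the press lever all the way to its stop so that the ram pushes the lid fully home, and let the lever return to rest. Then lay the closed tin on the wooden board beside the blue tin and roughly parallel to it, flat on its side and wholly on the board, without disturbing the blue tin, the timer or the garlic. Close the lid only with the press.

Things in the scene. Friction and masses are not known exactly. Their poses are not given: they have to be found in the camera images.
- red_tin: Loose red tin, 56 x 56 mm section, about 0.35 kg, lying on its side; grip across its width, on the body, not the lid. Origin: middle of the underside; z up, top at 56 mm. y along the tin: base end at y = +75 mm, body y -35 to +75 mm, lid at the -y end. At the start the lid stands out to y = -89 mm, bare steel neck showing; closed it ends at y = -75 mm, no neck showing.
- red_tin_lid (a joint): How far the red tin's push-on lid has slid on, in m: 0 = standing out by 14 mm (start), 0.014 = fully home against the body. It is tight: it takes about 30 N to move and stays where it is left.
- red_lid_face (a point): Centre of the outer end face of the red tin's lid.
- press: Lid press, fixed; grey base 130 x 315 mm. Origin on the worktop, y along the cradle, z up. Cradle floor z = 32 mm, between white rails 66 mm apart, tops z = 48 mm. +y end: stop wall, inner face y = +100 mm, top z = 92 mm. -y end: steel ram 48 mm wide, face at y = -82.5 mm at rest; the lever drives it 33 mm towards +y, pushing tin to wall and lid on. Ram guide top z = 84 mm; lever behind it.
- press_seat (a point): Point on the cradle floor (press x = 0, y = +16 mm, z = 32 mm) where the red tin's origin goes, tin y along press y (lid towards the ram), leaving about 9 mm free at each end before pressing; the ram then slides the tin to the wall. Axes as the press.
- press_lever (a joint): Press lever, rad: 0 = at rest, leaning 45 degrees outward (to press -y); it is swung up and over towards press +y, 0.9 = at its stop, just past upright. It is sprung and goes back to 0 by itself when let go; about 5 to 15 N at the grip push it to the stop against spring and lid.
- lever_grip (a point): Centre of the lever's black T-grip, a bar of 26 mm diameter, 100 mm long, parallel to the press's x axis, 190 mm from the pivot; 154 mm above the worktop at rest, 213 mm at the stop. The outer (-y) side of the bar is free to be pushed; the stem leaves it downward and inward.
- lever_pivot (a point): The lever's pivot, on an axis parallel to the press's x, at press y = -140 mm, z = 20 mm.
- board: Wooden chopping board, fixed on the worktop, 220 mm (its x) by 320 mm (its y), 22 mm thick; origin at the centre of its underside, top at z = 22 mm. The blue tin lies on its half at negative x; the half at positive x is free.
- blue_tin: Blue closed tin of the same size (56 x 56 x 150 mm), loose on the board, long axis y roughly along the board's y; origin on the centre line of the underside, halfway along. Leave it.
- timer: Red and white kitchen timer, 62 mm across and 48 mm high, loose on the worktop; origin at the centre of its underside. Leave it.
- garlic: Garlic bulb, 56 mm, loose on the worktop; origin at the centre of its underside. Leave it.
Mind the look-alikes: they are no part of the job. Several things have the shape of the red_tin; the one meant has the colours described above.

How it is judged (in metres and radians):
On the way, in this order (a step that is already met when the one before it is completed fails the run):
1. the red tin lies in the cradle, lid towards the ram and still standing out, lever at rest (x of red_tin in the frame of press_seat between -0.008 and 0.008 m and y of red_tin in the frame of press_seat between -0.014 and 0.014 m and z of red_tin in the frame of press_seat between -0.004 and 0.004 m and angle between the y axis of red_tin and the y axis of press, either way round below 0.12 rad and value of joint press_lever below 0.1 rad and value of joint red_tin_lid below 0.004 m and linear speed of red_tin below 0.02 m/s), for 0.2 s.
2. the lever is swung to its stop with the tin in the cradle, and the lid is fully home (value of joint press_lever above 0.84 rad and value of joint red_tin_lid above 0.0125 m and x of red_tin in the frame of press_seat between -0.008 and 0.008 m and y of red_tin in the frame of press_seat between -0.014 and 0.014 m and z of red_tin in the frame of press_seat between -0.004 and 0.004 m and angle between the y axis of red_tin and the y axis of press, either way round below 0.12 rad), for 0.1 s.
3. the lever has returned to rest (value of joint press_lever below 0.05 rad), for 0.2 s.
At the end, for the whole second after the job is handed in: Red lid home (over 12.5 of 14 mm), lever at rest (under 0.05 rad), red tin still and flat on the board (origin within 85 mm in x and 90 mm in y of the board centre, long axis within 0.35 rad of the board's y); blue tin within 20 mm, timer and garlic within 30 mm of their starts (value of joint red_tin_lid above 0.0125 m and value of joint press_lever below 0.05 rad and z of red_tin in the frame of board between 0.018 and 0.026 m and x of red_tin in the frame of board between -0.085 and 0.085 m and y of red_tin in the frame of board between -0.09 and 0.09 m and angle between the y axis of red_tin and the y axis of board, either way round below 0.35 rad and angle between red_tin's own z axis and vertical below 0.06 rad and linear speed of red_tin below 0.01 m/s and distance of blue_tin from where it was at the start of the episode below 0.02 m and distance of each of timer, garlic from where it was at the start of the episode below 0.03 m); the robot touches nothing.
It fails at once if the lid is pushed on without the press (it moves while the lever is hardly swung) (value of joint red_tin_lid between 0.004 and 0.0115 m and value of joint press_lever below 0.3 rad).
It fails at once if the blue tin is shifted more than 20 mm (distance of blue_tin from where it was at the start of the episode above 0.02 m).
It fails at once if the timer is shifted more than 30 mm (distance of timer from where it was at the start of the episode above 0.03 m).
It fails at once if the garlic is shifted more than 30 mm (distance of garlic from where it was at the start of the episode above 0.03 m).
It also fails if it takes over 72 s, if anything falls off the work surface, if the arm or the gripper's body presses on something with over 40 N, if the wrist force passes 120 N, or if a joint passes its speed limit or range.

### The arm

A 7-joint arm with a two-finger parallel gripper is mounted at the origin on a cart in front of the work surface, level with it; the furniture and walls round the work are solid. World frame = base frame: x ahead of the robot, y to its left, z up, the work surface at z = 0. Lengths are in mm, angles in rad, forces in N, time in s.
With the tool pointing down it reaches from about 400 to 875 mm from the base axis. Payload 4.4 kg.
Tool frame: the origin (TCP) lies where the fingers leave the gripper's body, on its centre line; the fingertips stand 73 mm ahead of it and the grasp point (between the pads) lies 54 mm ahead of it; z points along the fingers, y is the line along which they close (so a half turn about z gives the same grasp; the last joint's range is limited). The gripper opens to 85 mm and grips with 20 to 120 N. Pads are 22 mm wide; open, the fingers measure 114 mm over their backs; the gripper's body (76 mm by 85 mm) begins 54 mm behind the grasp point. The pads swing forward as they close: fully open they stand 13 mm farther back than shut.
Start: joints at [-1.209, 0.628, 0.038, 1.517, -0.027, 0.996, -0.02], TCP at [269.646, 591.445, 303.913] pointing down, gripper open.
Joint ranges: [-3.06, 3.06], [-0.37, 2.12], [-1.25, 1.32], [0.18, 2.47], [-1.1, 4.24], [0.23, 1.98], [-2.94, 2.94]. Speed limits (rad/s): [2.57, 2.57, 3.14, 3.14, 3.14, 3.14, 3.14].

### API

Orientations are given as [roll, pitch, yaw] about the fixed x, y, z axes, in that order (R = Rz(yaw) Ry(pitch) Rx(roll)).
In Python, from cell import ctrl gives the robot as it stands.
- The arm moves only by the tool send_rows, never from a script. Its argument "rows" is a list that holds one entry, the list of rows, each a list of 6 numbers: the shift along the tool's x, y, z in cm, then the turn, a rotation vector about the tool's x, y, z in rad. In form: [[[tx, ty, tz, wx, wy, wz], ...]]. A call has 1 to 10 rows; each row is the pose to reach, as a shift and turn from the pose commanded when the call began, along the tool's axes at that moment; what a row does not reach only later rows make up. A row lasts 1/10 s, in which the tool goes at most 50 mm and 8.59 degrees, less where a joint would pass 70% of its speed; a pose out of reach is approached as far as the arm can. A call with a gripper value outside its range is refused whole. "grip" is the closure in counts, from 0 (fully open) to 255 (shut), set as the call begins (left out, the last holds). The fingers move at their own pace and stop on an object; the grip force is fixed at half the most. Time passes only in rows, so rows that repeat a pose let the fingers close. It gives the time, the measured TCP pose, the force, the opening and the grip force at its end, in the units of the state.
- ctrl.read_state(): the state, without advancing time (a new reading comes with each control period).
- ctrl.get_image(name): name is "scene" or "top"; returns a dict with "pixels" (384x512x3 uint8, red, green, blue), "fx", "fy", "cx", "cy" (pixels), "D" ([k1, k2, p1, p2, k3] as OpenCV has them; the pictures are not rectified), "extrinsics" (4x4, takes a point from camera to world coordinates). Camera axes: x right, y up, looking along -z (the intrinsics and any distortion apply to the point x, -y, -z); pixel columns grow to the right and rows downward; lengths in mm; the calibration is good to about 2 mm. A picture is of the moment at which its call begins. There is no depth.
- ctrl.finish_job(): hands the job in; it is judged then, once.
The state is a dict: "clock": time; "qpos": joint angles; "qd": joint speeds; "tau": joint torques, N m; "eef_pos": TCP position; "tool_rot": TCP orientation; "force": force on the tool from outside, world axes, zero at the start; "torque": the same for the moment, N m; "width": finger opening in mm; "gripper_force": force on a finger pad.
Only numpy, scipy, OpenCV 4.12 (cv2) and the standard library are available. Lean on these libraries where they do the work, as an engineer would, in place of code of your own. Each camera call takes 0.05 s, during which the arm holds its last target. There are 200 camera calls.

## Working session

There is one attempt and no reset: what is moved stays moved. The work goes in short steps, Python scripts to look and compute and a tool call to move; the robot and the scene stay as the last step left them, time stands still between calls to the robot, and variables do not carry over. Pictures are saved under pics/ and viewed, at most 10 in all, crops included, and the job is handed in when it is done.

Besides the shell and the picture viewer there is one more tool, called after "Emit:" as name([rows], argument=value, ...), one row to a line, values as JSON. send_rows: Moves the arm, as the interface text tells. Its arguments: {"type":"object","properties":{"rows":{"type":"array","items":{"type":"array","items":{"type":"array","items":{"type":"number"}}}},"grip":{"type":"number"}},"required":["rows"]}

```bash
ls; mkdir -p pics; python3 - <<'E'
from cell import ctrl
import cv2
print(ctrl.read_state())
for n in("scene","top"):
    d=ctrl.get_image(n);cv2.imwrite(f"pics/{n}0.png",d["pixels"][:,:,::-1]);print({k:v for k,v in d.items() if k!="pixels"})
E
```

```text
pics
{'clock': 0.0, 'qpos': array([-1.20878264,  0.629344  ,  0.03845258,  1.51838803, -0.02699651,
        0.99628958, -0.01999487]), 'qd': array([ 0.00019711, -0.00054823, -0.00159813,  0.00011591, -0.00104359,
        0.00032826,  0.00025526]), 'tau': array([ 6.62151469e-04, -5.63403511e+01,  1.22611687e+00, -1.93447584e+01,
        1.09527804e-02,  1.01437731e-02,  1.19898621e-05]), 'eef_pos': array([269.44693557, 590.97873315, 302.98412723]), 'tool_rot': array([-3.13968235e+00,  3.46893714e-05,  2.71377699e+00]), 'force': array([0.93673024, 0.08875713, 0.17663008]), 'torque': array([ 0.02895764, -0.00876247,  0.01360526]), 'gripper_force': 0.0, 'width': 85.60666680544561}
{'fx': 399.0913226752201, 'fy': 399.0913226752201, 'cx': 258.10072036490624, 'cy': 188.92068122388469, 'D': array([-0.098101,  0.      ,  0.      ,  0.      ,  0.      ]), 'extrinsics': array([[ 6.68151956e-01, -5.65978677e-01,  4.82950412e-01,
         1.22701610e+03],
       [ 7.43959984e-01,  4.99647518e-01, -4.43706998e-01,
        -7.31316047e+02],
       [ 9.82372479e-03,  6.55759479e-01,  7.54905954e-01,
         1.22028147e+03],
       [ 0.00000000e+00,  0.00000000e+00,  0.00000000e+00,
         1.00000000e+00]])}
{'fx': 406.36346994762073, 'fy': 406.36346994762073, 'cx': 252.49718754973313, 'cy': 190.36163640614663, 'D': array([-0.08953521,  0.        ,  0.        ,  0.        ,  0.        ]), 'extrinsics': array([[-4.08586389e-01,  8.74804087e-01, -2.60336269e-01,
         1.40521337e+02],
       [-9.12704627e-01, -3.89970107e-01,  1.22039254e-01,
         9.04250967e+01],
       [ 5.23707520e-03,  2.87473695e-01,  9.57774215e-01,
         1.54892844e+03],
       [ 0.00000000e+00,  0.00000000e+00,  0.00000000e+00,
         1.00000000e+00]])}
```

View pics/scene0.png

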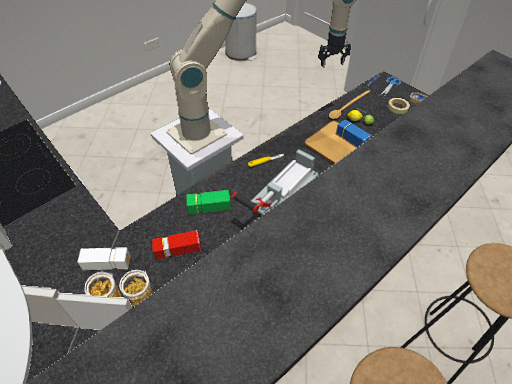

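View pics/top0.png

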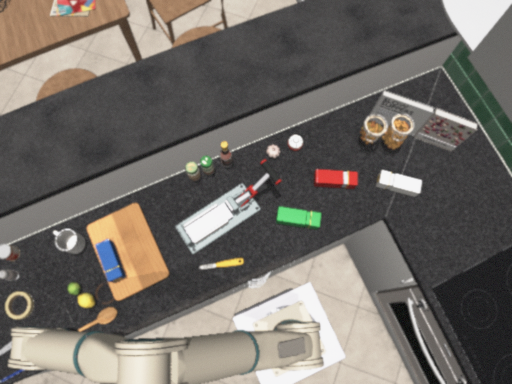

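```bash
cat > h.py <<'E'
import numpy as np,cv2
from cell import ctrl
def K(d): return np.array([[d["fx"],0,d["cx"]],[0,d["fy"],d["cy"]],[0,0,1.]])
def p2w(d,uv,z):
    n=cv2.undistortPoints(np.array(uv,float).reshape(-1,1,2),K(d),d["D"]).reshape(-1,2)
    E=d["extrinsics"];r=np.c_[n[:,0],-n[:,1],-np.ones(len(n))]@E[:3,:3].T
    t=(np.broadcast_to(z,len(n))-E[2,3])/r[:,2]
    return E[:3,3]+r*t[:,None]
def w2p(d,P):
    E=d["extrinsics"];c=(np.atleast_2d(P)-E[:3,3])@E[:3,:3]*[1,-1,-1]
    return cv2.projectPoints(c,np.zeros(3),np.zeros(3),K(d),d["D"])[0].reshape(-1,2)
def crop(d,name,x0,y0,w,h,s):
    cv2.imwrite(name,cv2.resize(np.ascontiguousarray(d["pixels"][y0:y0+h,x0:x0+w,::-1]),None,fx=s,fy=s,interpolation=cv2.INTER_CUBIC))
E
python3 - <<'E'
from h import *
d=ctrl.get_image("top")
crop(d,"pics/c1.png",170,115,200,145,4)
crop(d,"pics/c2.png",70,190,110,120,5)
print(p2w(d,[(336,178),(300,217),(217,217),(128,250),(109,260),(295,143),(273,151)],[56,56,32,22,78,48,56]).round())
E
```

```text
[[ 460. -417.   56.]
 [ 378. -221.   56.]
 [ 511.   65.   32.]
 [ 532.  423.   22.]
 [ 511.  488.   78.]
 [ 660. -337.   48.]
 [ 662. -240.   56.]]
```

View pics/c1.png

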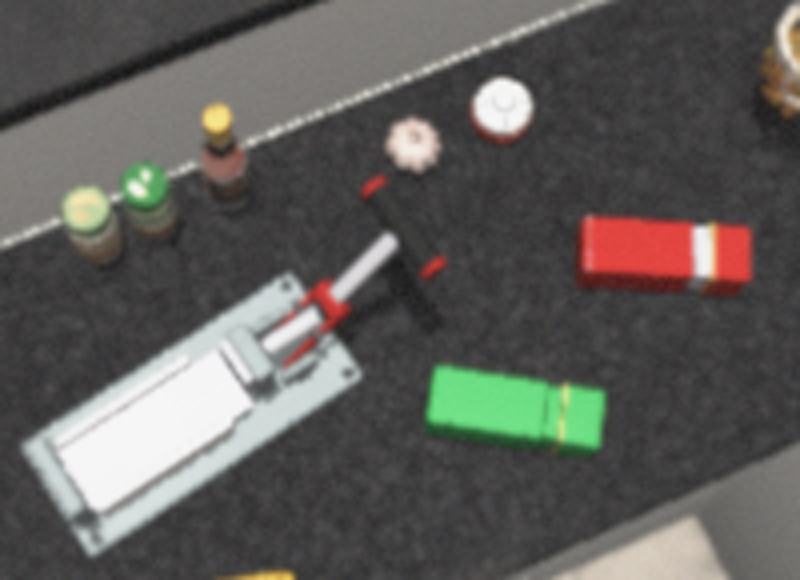

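View pics/c2.png

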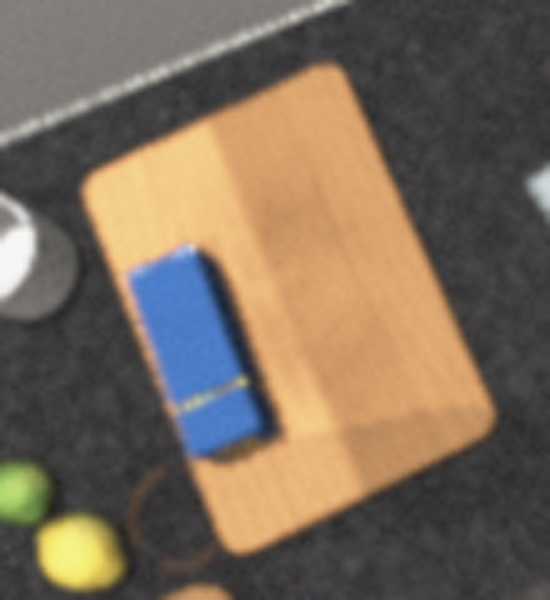

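The crop confirms it. Candidates in the top view are red (336,178), green (300,217), white (399,183) and blue (109,260). The red one with the bare steel neck at (346,177) is the tin meant, with its lid at the right end. The press lies at (217,217), with its lever and T-grip to the upper right at about (271,171). Garlic is at (273,151), the timer at (295,143), and the free half of the board is to its right.

```bash
python3 - <<'E'
from h import *
d=ctrl.get_image("scene")
crop(d,"pics/c3.png",150,140,180,130,4.4)
E
```

```text
(no output)
```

View pics/c3.png

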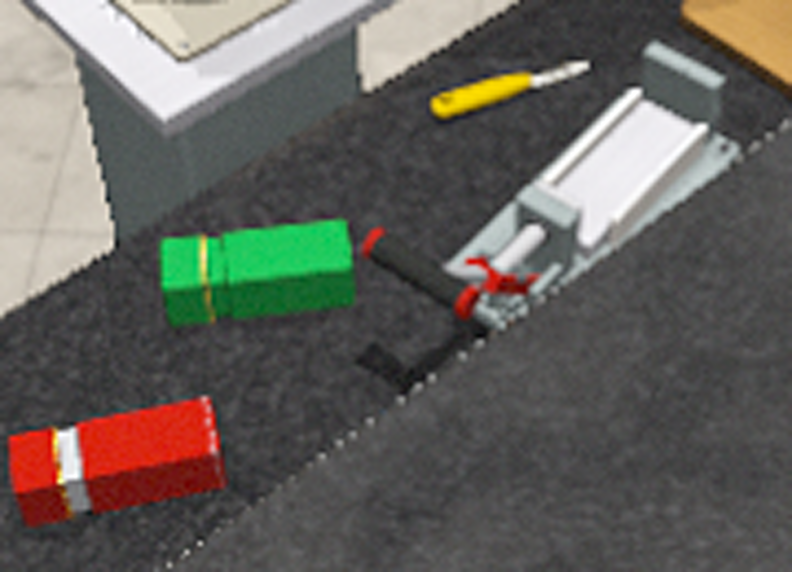

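The scene crop shows the red tin at full pixel (177,244) with its neck and lid to the left. The grip caps are at (235,195) and (256,209), and the stop wall top is at about (305,156). Next I'll fit poses to these features.

```bash
cat > fit.py <<'E'
from h import *
from scipy.optimize import least_squares,minimize
def body(p,P):
    c,s=np.cos(p[2]),np.sin(p[2]);return np.asarray(P,float)@np.array([[c,s,0],[-s,c,0],[0,0,1]])+[p[0],p[1],0]
def redmask(d,lo=None):
    I=d["pixels"].astype(int);return ((I[...,0]>90)&(I[...,0]>2.2*I[...,1])&(I[...,0]>2.2*I[...,2])).astype(np.uint8)
def blob(m,uv,r):
    q=np.zeros_like(m);q[uv[1]-r:uv[1]+r,uv[0]-r:uv[0]+r]=1;m=m&q
    return cv2.convexHull(cv2.findNonZero(m)).reshape(-1,2).astype(float)
def tinfit(views,p0,y0,y1,z0):
    # match convex hulls of the seen tin with the projected box, by area overlap at 8x
    B=[(x,y,z0+z) for x in(-28,28) for y in(y0,y1) for z in(0,56)]
    M=[]
    for d,h in views:
        o=h.min(0)-8;m=np.zeros((600,600),np.uint8)
        for q in h: # pixel squares
            pass
        sq=np.concatenate([h+[a,b] for a in(-.5,.5) for b in(-.5,.5)])
        cv2.fillConvexPoly(m,cv2.convexHull(((sq-o)*8).round().astype(np.int32)),1);M.append((d,o,m))
    def cost(p):
        c=0
        for d,o,m in M:
            g=np.zeros_like(m);cv2.fillConvexPoly(g,cv2.convexHull(((w2p(d,body(p,B))-o)*8*16).round().astype(np.int32)),1,shift=4)
            c+=(g!=m).sum()/m.sum()
        return c
    best=min((minimize(cost,[p0[0],p0[1],a],method="Nelder-Mead",options=dict(initial_simplex=[[p0[0],p0[1],a],[p0[0]+25,p0[1],a],[p0[0],p0[1]+25,a],[p0[0],p0[1],a+.15]],xatol=.02,fatol=1e-5)) for a in(p0[2],p0[2]+.2,p0[2]-.2)),key=lambda r:r.fun)
    return best.x,best.fun
E
cat > a.py <<'E'
from fit import *
T=ctrl.get_image("top");S=ctrl.get_image("scene")
ct=lambda P,s,x,y:(np.array(P,float)+.5)/s-.5+[x,y]
# press
tb=ct([(374,186),(433,267),(287,273),(25,447),(360,375),(95,553)],4,170,115)
sb=ct([(468,302),(373,243),(682,71)],4.4,150,140)
def model(p):
    yc,h=p[3],p[4]
    A=w2p(T,body(p,[(46,-274.4,154),(-46,-274.4,154),(65,yc-157.5,h),(65,yc+157.5,h),(-65,yc-157.5,h),(-65,yc+157.5,h)]))
    C=w2p(S,body(p,[(46,-274.4,154),(-46,-274.4,154),(0,100,92)]))
    return A-tb,C-sb
r=least_squares(lambda p:np.concatenate([m.ravel() for m in model(p)]),[511,65,-.3,-40,12],x_scale=[10,10,.1,10,5])
print("press",r.x.round(3));[print(m.round(2).tolist()) for m in model(r.x)]
for n,P in dict(seat=(0,16,32),grip=(0,-274.4,154),pivot=(0,-140,20)).items(): print(n,body(r.x,[P]).round(1))
bd=ct([(83,180),(338,60),(499,418),(240,558)],5,70,190)
W=p2w(T,bd,22);print("board corners",W.round(1).tolist(),"sides",np.linalg.norm(np.diff(W,axis=0),axis=1))
c=W.mean(0);print("board c",c)
v=[(T,blob(redmask(T),(336,178),25)),(S,blob(redmask(S),(177,244),30))]
print("tin mask",[x[1].min(0).tolist()+x[1].max(0).tolist() for x in v])
for a in (3.3,): # lid toward -world y => tin +y is world +y: yaw ~0
    for vs in (v,v[:1],v[1:]): print("tin",tinfit(vs,[455,-410,0.2],-89,75,0))
g=p2w(T,[(295,143),(273,151)],24);print("timer,garlic",g.round(0))
E
python3 a.py
```

```text
press [ 5.12643e+02  9.36110e+01  1.74000e-01 -3.34890e+01 -1.17430e+01]
[[0.09, 0.13], [-0.23, -0.32], [0.87, 0.17], [-0.51, -0.51], [0.83, 0.63], [-0.57, 0.54]]
[[-0.02, 0.19], [0.88, 0.66], [-0.38, -0.28]]
seat [[509.9 109.4  32. ]]
grip [[ 560.1 -176.7  154. ]]
pivot [[536.8 -44.3  20. ]]
board corners [[687.9, 542.9, 22.0], [697.4, 326.8, 22.0], [387.8, 309.6, 22.0], [369.1, 523.0, 22.0]] sides [216.37503825 310.0609082  214.18933164]
board c [535.52353887 425.57843344  22.        ]
tin mask [[315.0, 169.0, 357.0, 187.0], [152.0, 231.0, 200.0, 259.0]]
tin (array([ 469.49573103, -416.79077743,   -0.48482197]), np.float64(0.11649861561452043))
tin (array([ 469.79333085, -418.15890916,   -0.47640184]), np.float64(0.06982235932347623))
tin (array([ 470.12329943, -414.76539907,   -0.48925189]), np.float64(0.029230431280661932))
timer,garlic [[ 668. -344.   24.]
 [ 673. -247.   24.]]
```

```bash
cat >> a.py <<'E'
def mod2(p): 
    q=np.r_[p,10.];return np.concatenate([m.ravel() for m in model(q)])
r2=least_squares(mod2,r.x[:4],x_scale=[10,10,.1,10]);p=r2.x
print("press2",p.round(3),r2.fun.round(2));print("seat",body(p,[(0,16,32),(0,-274.4,154)]).round(1))
tp=tinfit(v,[455,-410,0.2],-89,75,0)[0]
yc=p[3];L=[]
sq=lambda x,a,b,z:[((-x,a,z),(x,a,z)),((x,a,z),(x,b,z)),((x,b,z),(-x,b,z)),((-x,b,z),(-x,a,z))]
Lp=sq(65,yc-157.5,yc+157.5,10)+sq(33,-50,100,48)+[((-40,100,92),(40,100,92))]+[((-50,-274.4,154),(50,-274.4,154)),((-24,-82.5,60),(24,-82.5,60)),((0,-140,20),(0,-274.4,154))]
Lt=sq(28,-89,75,56)+sq(28,-89,75,0)
out=[]
for d,x0,y0,w,h,s in((T,170,140,195,85,4),(S,150,140,195,85,4)):
    im=cv2.resize(np.ascontiguousarray(d["pixels"][y0:y0+h+15,x0:x0+w,::-1]),None,fx=s,fy=s,interpolation=cv2.INTER_CUBIC)[:300]
    if d is S: im=cv2.resize(np.ascontiguousarray(d["pixels"][y0:y0+75,x0+50:x0+245,::-1]),None,fx=s,fy=s,interpolation=cv2.INTER_CUBIC);x0+=50
    if d is T: im=cv2.resize(np.ascontiguousarray(d["pixels"][y0:y0+75,x0:x0+w,::-1]),None,fx=s,fy=s,interpolation=cv2.INTER_CUBIC)
    if d is T: pass
    for pp,LL,c in((p,Lp,(255,0,255)),(tp,Lt,(255,255,0))):
        for l in LL:
            q=((w2p(d,body(pp,l))-[x0,y0]+.5)*s-.5).round().astype(int);cv2.line(im,tuple(map(int,q[0])),tuple(map(int,q[1])),c,1)
    out.append(im)
cv2.imwrite("pics/ov.png",np.vstack(out)[:600,:800])
E
python3 a.py|tail -3
```

```text
-0.18 -0.1   0.62  0.49 -1.12 -0.73]
seat [[ 506.6  109.1   32. ]
 [ 558.8 -176.6  154. ]]
```

View pics/ov.png

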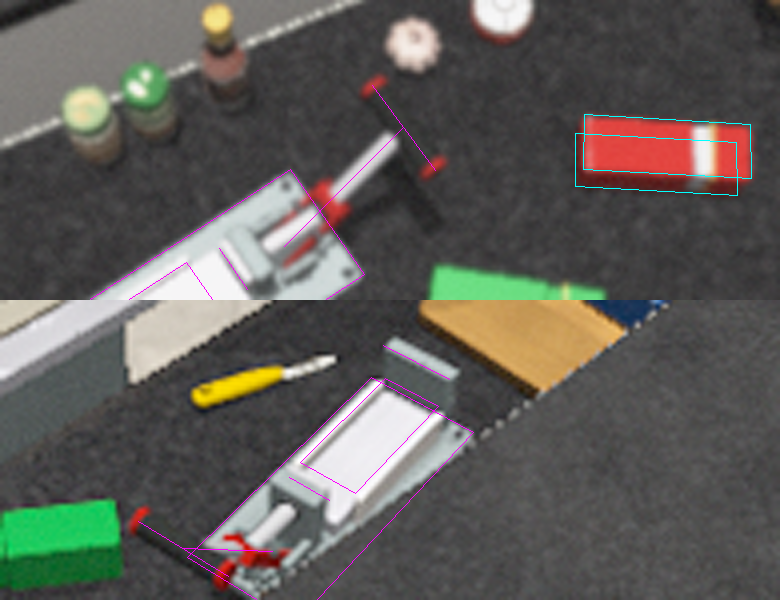

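The overlay fits the tin outline well. The press model sits slightly left of the rails in the scene view, so I'll refine it with the rail centrelines and treat the near base corners as bottom edges.

```bash
cat > b.py <<'E'
from fit import *
T=ctrl.get_image("top");S=ctrl.get_image("scene")
ct=lambda P,s,x,y:(np.array(P,float)+.5)/s-.5+[x,y]
tb=ct([(374,186),(433,267),(287,273),(25,447),(360,375),(95,553)],4,170,115)
sb=ct([(468,302),(373,243),(682,71),(596,135),(657,175)],4.4,150,140)
def res(p,h=10,w=4):
    yc=p[3]
    A=w2p(T,body(p,[(47,-274.4,154),(-47,-274.4,154),(65,yc-157.5,h),(65,yc+157.5,h),(-65,yc-157.5,0),(-65,yc+157.5,0)]))-tb
    C=w2p(S,body(p,[(47,-274.4,154),(-47,-274.4,154),(0,100,92),(-33-w,p[4],48),(33+w,p[5],48)]))-sb
    return np.concatenate([A.ravel(),C.ravel()])
for h in(8,14):
    r=least_squares(res,[509,94,.17,-33,40,40],x_scale=[10,10,.1,10,10,10],args=(h,),loss="soft_l1")
    p=r.x;print(p.round(3));print(r.fun.reshape(-1,2).round(1).tolist());print("seat,grip",body(p,[(0,16,32),(0,-274.4,154)]).round(1).tolist())
E
python3 b.py
```

```text
[ 5.11593e+02  9.35670e+01  1.75000e-01 -3.24770e+01  2.04900e+01
  1.36620e+01]
[[-0.0, 0.1], [0.0, 0.1], [0.6, -1.0], [-1.5, -1.1], [0.8, 0.2], [-1.1, 0.5], [0.1, 0.2], [0.5, 0.4], [-0.6, -0.4], [-0.5, -0.5], [-0.3, -0.2]]
seat,grip [[508.8, 109.3, 32.0], [559.3, -176.6, 154.0]]
[ 5.11429e+02  9.35470e+01  1.75000e-01 -3.23720e+01  2.05560e+01
  1.36870e+01]
[[-0.0, 0.1], [0.0, 0.1], [0.6, -1.4], [-1.8, -1.4], [0.8, 0.2], [-1.1, 0.6], [0.1, 0.2], [0.5, 0.4], [-0.6, -0.4], [-0.5, -0.5], [-0.3, -0.3]]
seat,grip [[508.6, 109.3, 32.0], [559.3, -176.6, 154.0]]
```

```bash
cat > to.py <<'E'
import sys,numpy as np
from scipy.spatial.transform import Rotation as R
from cell import ctrl
s=ctrl.read_state();x,y,z,a=map(float,sys.argv[1:5])
R0=R.from_euler("xyz",s["tool_rot"]);R1=R.from_euler("xyz",[np.pi,0,a])
print("t",round(s["clock"],1),(R0.inv().apply(np.array([x,y,z])-s["eef_pos"])/10).round(2).tolist(),(R0.inv()*R1).as_rotvec().round(3).tolist())
E
python3 to.py 520 110 300 1.75
```

```text
t 0.5 [-42.75, -33.41, 0.39] [-0.0, -0.0, 0.964]
```

Emit:
send_rows([
  [[-4.3, -3.3, 0, 0, 0, 0.1], [-8.6, -6.7, 0, 0, 0, 0.2], [-12.8, -10, 0, 0, 0, 0.3], [-17.1, -13.4, 0, 0, 0, 0.4], [-21.4, -16.7, 0, 0, 0, 0.5], [-25.7, -20, 0, 0, 0, 0.6], [-30, -23.4, 0, 0, 0, 0.7], [-34.2, -26.7, 0, 0, 0, 0.8], [-38.5, -30, 0, 0, 0, 0.9], [-42.7, -33.4, 0, 0, 0, 0.96]],
])

```text
clock: 1.5
eef_pos: [501.2, 146.3, 304.3]
tool_rot: [3.141, -0.0, 1.751]
force: [0.0, 0.6, 0.6]
width: 85.6
gripper_force: 0.0
```

```bash
python3 to.py 479 -399 300 1.086
```

```text
t 1.5 [-53.25, -11.95, 0.4] [0.001, -0.001, 0.665]
```

Emit:
send_rows([
  [[-4.5, -1, 0, 0, 0, 0.07], [-9, -2, 0, 0, 0, 0.14], [-13.5, -3, 0, 0, 0, 0.21], [-18, -4, 0, 0, 0, 0.28], [-22, -5, 0, 0, 0, 0.35], [-26, -6, 0, 0, 0, 0.42], [-30, -7, 0, 0, 0, 0.5], [-34, -8, 0, 0, 0, 0.56], [-38, -9, 0, 0, 0, 0.62], [-42, -9.5, 0, 0, 0, 0.665]],
])

```text
clock: 2.5
eef_pos: [482.8, -284.1, 304.2]
tool_rot: [3.142, -0.0, 1.086]
force: [1.0, 0.4, 0.0]
width: 85.5
gripper_force: 0.0
```

Emit:
send_rows([
  [[0, 0, 0, 0, 0, 0], [0, 0, 0, 0, 0, 0], [0, 0, 0, 0, 0, 0]],
])

```text
clock: 2.8
eef_pos: [483.7, -280.9, 303.6]
tool_rot: [-3.141, -0.001, 1.091]
force: [-0.2, 1.3, -0.4]
width: 85.4
gripper_force: 0.0
```

```bash
python3 to.py 479 -399 150 1.086; python3 -c "
from cell import ctrl
s=ctrl.read_state();print(s['qpos'].round(2),s['eef_pos'])"
```

```text
t 2.8 [-10.71, 5.05, 15.35] [-0.001, -0.001, 0.005]
[ 0.15  0.54  0.51  1.78 -0.33  0.9   0.32] [ 483.69644935 -280.91469648  303.64300444]
```

Emit:
send_rows([
  [[-3, 1.4, 4, 0, 0, 0], [-6, 2.8, 8, 0, 0, 0], [-8.5, 4, 11, 0, 0, 0], [-10.7, 5, 13, 0, 0, 0], [-10.7, 5, 15, 0, 0, 0.005], [-10.7, 5, 15, 0, 0, 0.005], [-10.7, 5, 15, 0, 0, 0.005]],
])

```text
clock: 3.5
eef_pos: [479.0, -398.6, 154.0]
tool_rot: [-3.141, -0.001, 1.086]
force: [-0.4, -0.9, -0.3]
width: 85.3
gripper_force: 0.0
```

```bash
python3 to.py 479 -399 97 1.086; python3 - <<'E'
from h import *
T=ctrl.get_image("top");S=ctrl.get_image("scene")
def c(d,x,y,w,h,s):return cv2.resize(np.ascontiguousarray(d["pixels"][y:y+h,x:x+w,::-1]),None,fx=s,fy=s,interpolation=cv2.INTER_CUBIC)
cv2.imwrite("pics/g1.png",np.hstack([c(T,290,135,80,80,5),c(S,135,190,80,80,5)]))
E
```

```text
t 3.5 [-0.05, 0.03, 5.7] [-0.001, -0.001, 0.0]
```

View pics/g1.png

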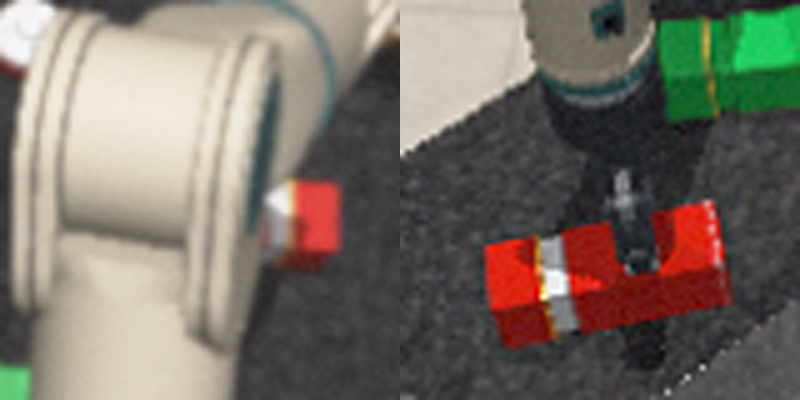

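The scene half shows the gripper straddling the red body at crop (635,240), between the neck and the base end and square to the tin. The top view is hidden by the arm. Descend and grip.

Emit:
send_rows([
  [[0, 0, 1.5, 0, 0, 0], [0, 0, 3, 0, 0, 0], [0, 0, 4, 0, 0, 0], [0, 0, 5, 0, 0, 0], [0, 0, 5.7, 0, 0, 0], [0, 0, 5.7, 0, 0, 0], [0, 0, 5.7, 0, 0, 0]],
])

```text
clock: 4.3
eef_pos: [478.1, -400.5, 96.8]
tool_rot: [-3.142, 0.0, 1.084]
force: [-0.2, 0.3, 0.1]
width: 85.3
gripper_force: 0.0
```

Emit:
send_rows([
  [[0, 0, 0, 0, 0, 0], [0, 0, 0, 0, 0, 0], [0, 0, 0, 0, 0, 0], [0, 0, 0, 0, 0, 0], [0, 0, 0, 0, 0, 0], [0, 0, 0, 0, 0, 0], [0, 0, 0, 0, 0, 0], [0, 0, 0, 0, 0, 0]],
], grip=255)

```text
clock: 5.1
eef_pos: [478.5, -400.7, 97.7]
tool_rot: [3.14, 0.0, 1.084]
force: [-0.2, 0.9, 6.5]
width: 55.1
gripper_force: 65.8
```

Emit:
send_rows([
  [[0, 0, -1, 0, 0, 0], [0, 0, -3, 0, 0, 0], [0, 0, -6, 0, 0, 0], [0, 0, -9, 0, 0, 0], [0, 0, -12, 0, 0, 0], [0, 0, -15, 0, 0, 0], [0, 0, -17, 0, 0, 0], [0, 0, -18, 0, 0, 0], [0, 0, -18, 0, 0, 0], [0, 0, -18, 0, 0, 0]],
])

```text
clock: 6.1
eef_pos: [477.8, -399.6, 275.7]
tool_rot: [-3.139, -0.001, 1.084]
force: [-0.8, -0.2, -4.8]
width: 55.3
gripper_force: 64.9
```

```bash
cat > tin.py <<'E'
from fit import *
import sys
# tin pose from the scene view while held; args: guess px u v, x y yaw, z0, y0
u,v,x,y,a,z0,y0=map(float,sys.argv[1:8])
S=ctrl.get_image("scene");h=blob(redmask(S),(int(u),int(v)),28)
print(h.min(0),h.max(0));p,f=tinfit([(S,h)],[x,y,a],y0,75,z0);print(p.round(3),round(f,3))
E
python3 - <<'E'
from h import *
S=ctrl.get_image("scene");s=ctrl.read_state();print(s["eef_pos"],s["tool_rot"]);print(w2p(S,s["eef_pos"]-[0,0,73]))
E
python3 to.py 511 90 280 1.746
```

```text
[ 477.64432386 -399.52082384  275.32919391] [-3.13862573e+00 -8.32733749e-04  1.08387395e+00]
[[176.05367314 213.05814906]]
t 6.2 [44.82, -19.96, -0.37] [-0.003, -0.002, -0.662]
```

Emit:
send_rows([
  [[2, -0.9, -2, 0, 0, -0.02], [6, -2.7, -4, 0, 0, -0.08], [10, -4.5, -4.5, 0, 0, -0.15], [14.5, -6.4, -4.5, 0, 0, -0.22], [19, -8.4, -4.5, 0, 0, -0.29], [23.5, -10.4, -4.5, 0, 0, -0.36], [28, -12.5, -4.5, 0, 0, -0.43], [32.5, -14.5, -4.5, 0, 0, -0.5], [37, -16.5, -4.5, 0, 0, -0.57], [41, -18.2, -4.5, 0, 0, -0.63]],
])

```text
clock: 7.15
eef_pos: [508.3, 49.9, 320.7]
tool_rot: [-3.139, -0.001, 1.718]
force: [1.0, -0.0, -4.6]
width: 55.3
gripper_force: 65.5
```

Emit:
send_rows([
  [[1, -0.5, 0, 0, 0, -0.01], [2, -0.9, 0, 0, 0, -0.02], [3, -1.3, 0, 0, 0, -0.03], [3, -1.3, 0, 0, 0, -0.03], [3, -1.3, 0, 0, 0, -0.03], [3, -1.3, 0, 0, 0, -0.03]],
])

```text
clock: 7.75
eef_pos: [492.4, 73.8, 322.0]
tool_rot: [3.141, 0.001, 1.742]
force: [-0.8, 0.1, -4.3]
width: 55.1
gripper_force: 65.6
```

```bash
python3 - <<'E'
from fit import *
from scipy.spatial.transform import Rotation as R
S=ctrl.get_image("scene");s=ctrl.read_state();e=s["eef_pos"];print(e,s["tool_rot"],s["clock"])
a=s["tool_rot"][2]-np.pi/2;g=e+[20*np.sin(a),-20*np.cos(a),0];c=w2p(S,g-[0,0,70])[0];print("guess",g[:2],a,c)
I=redmask(S);h=blob(I,tuple(c.astype(int)),28);print(h.min(0),h.max(0))
for z0 in(e[2]-97,): 
  for y0 in(-89,): p,f=tinfit([(S,h)],[g[0],g[1],a],y0,75,z0);print(p.round(3),round(f,3))
crop(S,"pics/h1.png",int(c[0])-50,int(c[1])-40,100,75,6)
E
```

```text
[492.3965852   73.87168573 322.01408607] [3.14115632e+00 4.76727152e-04 1.74167050e+00] 7.8
guess [495.79746226  54.1629558 ] 0.17087417008501804 [282.09607089 141.26627125]
[262. 125.] [299. 162.]
[4.95697e+02 5.74820e+01 1.68000e-01] 0.083
```

View pics/h1.png

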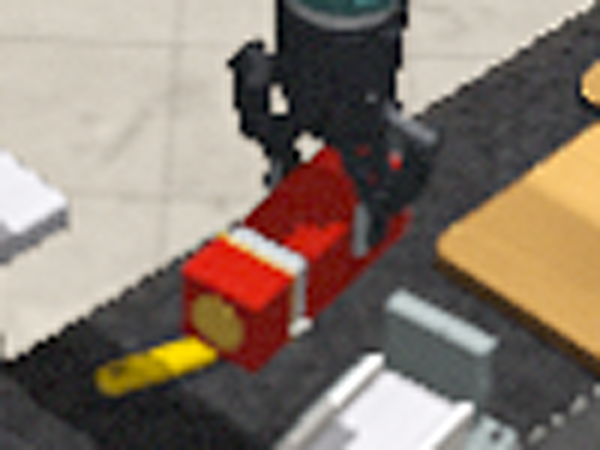

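The picture shows the tin held level with its neck still out at crop (265,255) and the lid towards the lever side, and the fit agrees with the gripper pose. Next, go above the seat.

```bash
python3 to.py 506 128 200 1.745
```

```text
t 7.8 [5.11, 2.26, 12.2] [0.0, 0.0, -0.003]
```

Emit:
send_rows([
  [[1.3, 0.5, 0, 0, 0, 0], [3, 1.2, 0, 0, 0, 0], [5.1, 2.25, 2, 0, 0, 0], [5.1, 2.25, 5, 0, 0, 0], [5.1, 2.25, 8, 0, 0, 0], [5.1, 2.25, 10.5, 0, 0, 0], [5.1, 2.25, 12.2, 0, 0, 0], [5.1, 2.25, 12.2, 0, 0, 0], [5.1, 2.25, 12.2, 0, 0, 0], [5.1, 2.25, 12.2, 0, 0, 0]],
])

```text
clock: 8.8
eef_pos: [506.4, 129.6, 200.9]
tool_rot: [3.139, -0.0, 1.744]
force: [0.1, 0.7, -3.2]
width: 55.2
gripper_force: 65.3
```

```bash
python3 to.py 506 128 152 1.745
```

```text
t 8.8 [-0.15, -0.08, 4.89] [0.002, -0.0, -0.001]
```

Emit:
send_rows([
  [[-0.1, 0, 1, 0, 0, 0], [-0.1, 0, 2.5, 0, 0, 0], [-0.1, 0, 4, 0, 0, 0], [-0.1, 0, 4.9, 0, 0, 0], [-0.1, 0, 4.9, 0, 0, 0], [-0.1, 0, 4.9, 0, 0, 0], [-0.1, 0, 4.9, 0, 0, 0]],
])

```text
clock: 9.5
eef_pos: [506.1, 128.2, 151.5]
tool_rot: [3.14, -0.0, 1.744]
force: [0.3, 0.4, -3.8]
width: 54.8
gripper_force: 65.4
```

```bash
python3 - <<'E'
from h import *
S=ctrl.get_image("scene");s=ctrl.read_state();print(s["eef_pos"],s["force"])
crop(S,"pics/s1.png",245,140,85,70,9)
E
```

```text
[506.10965126 128.2132072  151.57466119] [ 0.02098046 -0.21372327 -3.30830105]
```

View pics/s1.png

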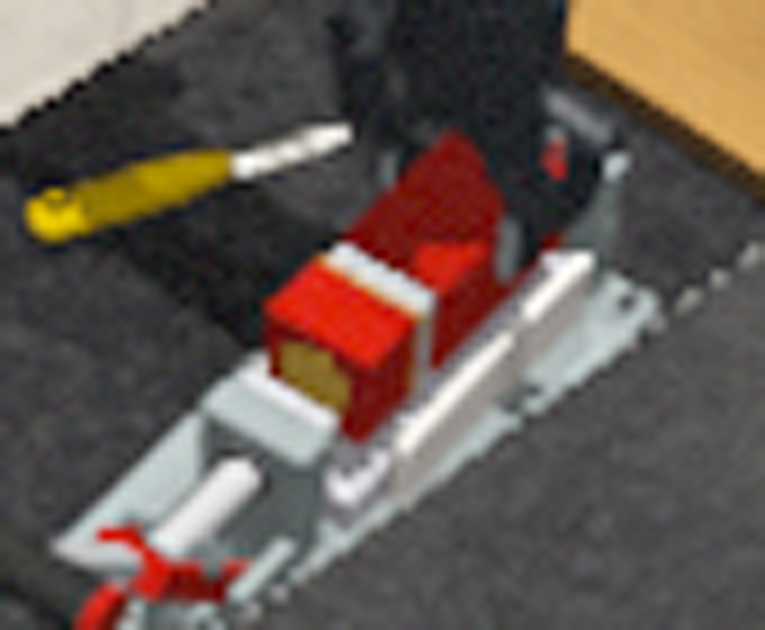

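The tin hangs over the cradle, aligned with the rails, with its lid just clear of the ram guide at crop (290,410). Lower it while watching the force.

Emit:
send_rows([
  [[0, 0, 0.4, 0, 0, 0], [0, 0, 0.7, 0, 0, 0], [0, 0, 0.9, 0, 0, 0], [0, 0, 0.9, 0, 0, 0]],
])

```text
clock: 9.95
eef_pos: [505.4, 128.1, 141.5]
tool_rot: [-3.141, 0.0, 1.744]
force: [-0.6, 0.5, -3.7]
width: 54.7
gripper_force: 65.4
```

Emit:
send_rows([
  [[0, 0, 0.3, 0, 0, 0], [0, 0, 0.6, 0, 0, 0], [0, 0, 0.9, 0, 0, 0], [0, 0, 0.9, 0, 0, 0]],
])

```text
clock: 10.35
eef_pos: [505.3, 128.1, 132.4]
tool_rot: [-3.141, 0.0, 1.744]
force: [-0.5, 1.0, -3.4]
width: 55.0
gripper_force: 65.4
```

Emit:
send_rows([
  [[0, 0, 0.15, 0, 0, 0], [0, 0, 0.25, 0, 0, 0], [0, 0, 0.25, 0, 0, 0], [0, 0, 0.25, 0, 0, 0]],
])

```text
clock: 10.75
eef_pos: [505.6, 128.1, 130.4]
tool_rot: [-3.142, -0.0, 1.744]
force: [0.8, 0.4, -3.6]
width: 55.0
gripper_force: 65.4
```

Emit:
send_rows([
  [[0, 0, 0, 0, 0, 0], [0, 0, 0, 0, 0, 0], [0, 0, 0, 0, 0, 0], [0, 0, 0, 0, 0, 0], [0, 0, 0, 0, 0, 0], [0, 0, 0, 0, 0, 0], [0, 0, 0, 0, 0, 0], [0, 0, 0, 0, 0, 0]],
], grip=0)

```text
clock: 11.55
eef_pos: [505.6, 128.2, 130.4]
tool_rot: [-3.142, -0.0, 1.744]
force: [0.0, -0.6, 0.3]
width: 85.2
gripper_force: 0.0
```

Emit:
send_rows([
  [[0, 0, -2, 0, 0, 0], [0, 0, -5, 0, 0, 0], [0, 0, -9, 0, 0, 0], [0, 0, -13, 0, 0, 0], [0, 0, -17, 0, 0, 0], [0, 0, -20, 0, 0, 0], [0, 0, -20, 0, 0, 0]],
])

```text
clock: 12.25
eef_pos: [507.7, 128.4, 334.6]
tool_rot: [3.133, -0.001, 1.744]
force: [0.7, -1.8, -0.1]
width: 85.7
gripper_force: 0.0
```

```bash
python3 to.py 555 -250 330 1.745
```

```text
t 12.2 [-38.09, -1.85, 0.39] [0.009, -0.001, -0.001]
```

Emit:
send_rows([
  [[-3, -0.4, 0, 0, 0, 0], [-7, -1, 0, 0, 0, 0], [-11, -1.5, 0, 0, 0, 0], [-15, -2, 0, 0, 0, 0], [-19, -2, 0, 0, 0, 0], [-23, -2, 0, 0, 0, 0], [-27, -2, 0, 0, 0, 0], [-31, -2, 0, 0, 0, 0], [-34, -2, 0, 0, 0, 0], [-36, -2, 0, 0, 0, 0]],
], grip=255)

```text
clock: 13.25
eef_pos: [547.2, -232.9, 329.2]
tool_rot: [-3.14, 0.0, 1.741]
force: [-0.6, 0.3, 0.3]
width: -0.0
gripper_force: 0.0
```

```bash
python3 - <<'E'
from fit import *
S=ctrl.get_image("scene");T=ctrl.get_image("top")
h=blob(redmask(S),(292,172),18);print(h.min(0),h.max(0))
crop(S,"pics/s2.png",245,140,85,70,9)
E
python3 to.py 568 -226 330 1.745; python3 to.py 568 -226 209 1.745
```

```text
[274. 156.] [307. 189.]
t 13.3 [0.41, 2.2, -0.08] [-0.002, 0.002, -0.006]
t 13.3 [0.43, 2.23, 12.02] [-0.002, 0.002, -0.006]
```

View pics/s2.png

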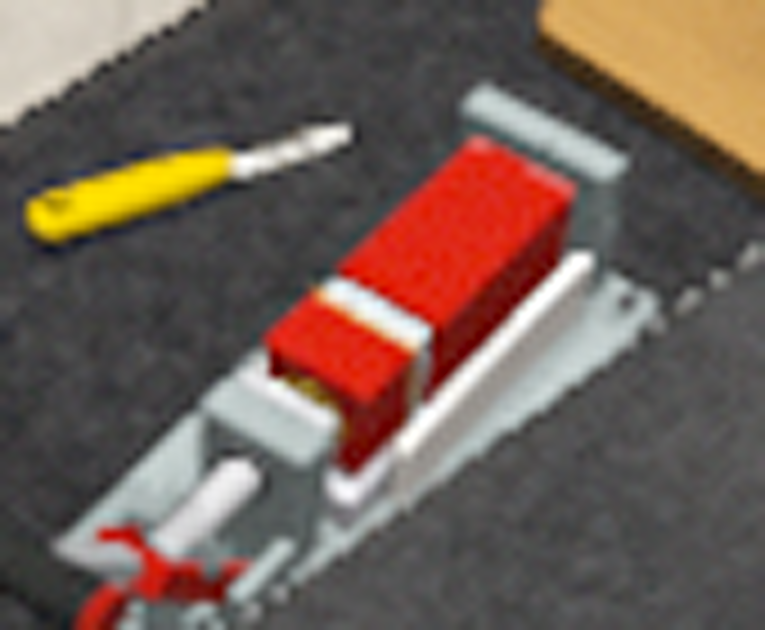

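The tin is seated flat between the rails, neck out, clear of both the wall and the ram. Next, come down behind the lever grip.

Emit:
send_rows([
  [[0.2, 1.1, 0, 0, 0, 0], [0.4, 2.2, 1, 0, 0, 0], [0.4, 2.2, 4, 0, 0, 0], [0.4, 2.2, 7, 0, 0, 0], [0.4, 2.2, 10, 0, 0, 0], [0.4, 2.2, 12, 0, 0, 0], [0.4, 2.2, 12, 0, 0, 0], [0.4, 2.2, 12, 0, 0, 0]],
])

```text
clock: 14.15
eef_pos: [569.6, -220.6, 210.0]
tool_rot: [-3.141, -0.001, 1.746]
force: [-0.2, -0.3, -0.1]
width: -0.2
gripper_force: 0.0
```

```bash
python3 - <<'E'
import numpy as np
from scipy.spatial.transform import Rotation as R
from cell import ctrl
# push path: bar centre on arc; finger centre 24 mm behind it, TCP 55 mm above it
s=ctrl.read_state();R0=R.from_euler("xyz",s["tool_rot"]);a=.175;Y=np.array([-np.sin(a),np.cos(a),0])
P0=np.array([559.3,-176.6,154]);piv=P0+134.35*Y+[0,0,-134.35]
print(s["eef_pos"],s["force"])
for q in np.arange(0,1.01,.1):
    b=piv-Y*190*np.cos(np.pi/4+q)+[0,0,190*np.sin(np.pi/4+q)]
    print(round(q,1),(R0.inv().apply(b-24*Y+[0,0,55]-s["eef_pos"])/10).round(2))
E
```

```text
[ 569.62379193 -220.64381626  210.01616533] [-0.20142166 -0.27422072 -0.07184342]
0.0 [ 2.12 -0.25  0.1 ]
0.1 [ 3.53 -0.25 -1.17]
0.2 [ 5.06 -0.25 -2.3 ]
0.3 [ 6.69 -0.25 -3.26]
0.4 [ 8.41 -0.25 -4.06]
0.5 [10.21 -0.25 -4.69]
0.6 [12.05 -0.25 -5.13]
0.7 [13.94 -0.25 -5.38]
0.8 [15.83 -0.25 -5.45]
0.9 [17.73 -0.25 -5.32]
1.0 [19.6  -0.25 -5.01]
```

Emit:
send_rows([
  [[1, -0.2, 0, 0, 0, 0], [2, -0.2, 0, 0, 0, 0], [2.8, -0.2, -0.6, 0, 0, 0], [3.5, -0.2, -1.2, 0, 0, 0], [4.3, -0.2, -1.8, 0, 0, 0], [5.1, -0.2, -2.3, 0, 0, 0], [5.9, -0.2, -2.8, 0, 0, 0], [6.7, -0.2, -3.3, 0, 0, 0], [7.5, -0.2, -3.7, 0, 0, 0], [8.4, -0.2, -4.1, 0, 0, 0]],
])

```text
clock: 15.15
eef_pos: [553.4, -142.5, 254.0]
tool_rot: [3.137, 0.006, 1.742]
force: [0.7, -7.4, 5.7]
width: 0.2
gripper_force: 3.8
```

Emit:
send_rows([
  [[0.9, 0, -0.3, 0, 0, 0], [1.8, 0, -0.6, 0, 0, 0], [2.7, 0, -0.8, 0, 0, 0], [3.6, 0, -1, 0, 0, 0], [4.5, 0, -1.2, 0, 0, 0], [5.4, 0, -1.3, 0, 0, 0], [6.3, 0, -1.3, 0, 0, 0], [7.2, 0, -1.3, 0, 0, 0], [8, 0, -1.3, 0, 0, 0], [8.6, 0, -1.3, 0, 0, 0]],
])

```text
clock: 16.15
eef_pos: [539.3, -58.5, 267.1]
tool_rot: [3.136, 0.006, 1.741]
force: [1.3, -11.1, 7.9]
width: 0.4
gripper_force: 5.4
```

Emit:
send_rows([
  [[0.3, 0, 0, 0, 0, 0], [0.6, 0, 0, 0, 0, 0], [0.8, 0, 0, 0, 0, 0], [0.8, 0, 0, 0, 0, 0]],
])

```text
clock: 16.55
eef_pos: [537.8, -50.3, 267.0]
tool_rot: [3.136, 0.005, 1.742]
force: [1.5, -10.0, 7.5]
width: 0.0
gripper_force: 4.7
```

Emit:
send_rows([
  [[0.2, 0, 0, 0, 0, 0], [0.4, 0, 0, 0, 0, 0], [0.6, 0, 0, 0, 0, 0], [0.6, 0, 0, 0, 0, 0]],
])

```text
clock: 16.95
eef_pos: [537.1, -46.4, 266.9]
tool_rot: [3.135, 0.009, 1.74]
force: [2.8, -13.8, 4.9]
width: 0.2
gripper_force: 6.9
```

Emit:
send_rows([
  [[0.2, 0, 0, 0, 0, 0], [0.4, 0, 0, 0, 0, 0], [0.4, 0, 0, 0, 0, 0], [0.4, 0, 0, 0, 0, 0]],
])

```text
clock: 17.35
eef_pos: [536.8, -45.3, 267.0]
tool_rot: [3.135, 0.012, 1.738]
force: [3.8, -19.5, 3.3]
width: 0.2
gripper_force: 9.9
```

Emit:
send_rows([
  [[0.2, 0, 0, 0, 0, 0], [0.3, 0, 0, 0, 0, 0], [0.3, 0, 0, 0, 0, 0], [0.3, 0, 0, 0, 0, 0]],
])

```text
clock: 17.75
eef_pos: [536.6, -44.6, 267.0]
tool_rot: [3.134, 0.015, 1.737]
force: [5.5, -24.7, 1.0]
width: -0.1
gripper_force: 12.3
```

Emit:
send_rows([
  [[-1.5, 0, 0.2, 0, 0, 0], [-3, 0, 0.5, 0, 0, 0], [-4.5, 0, 0.6, 0, 0, 0], [-6, 0, 0.5, 0, 0, 0], [-7.5, 0, 0.2, 0, 0, 0], [-9, 0, 0.7, 0, 0, 0], [-10.5, 0, 1.6, 0, 0, 0], [-12, 0, 2.3, 0, 0, 0], [-13.5, 0, 3, 0, 0, 0], [-15, 0, 3.8, 0, 0, 0]],
])

```text
clock: 18.75
eef_pos: [559.8, -182.6, 225.4]
tool_rot: [-3.141, -0.001, 1.744]
force: [0.3, -1.2, -1.6]
width: -0.3
gripper_force: 0.8
```

Emit:
send_rows([
  [[-1, 0, 0.6, 0, 0, 0], [-2, 0, 1.2, 0, 0, 0], [-3.5, 0, 1.6, 0, 0, 0], [-5, 0, 1.6, 0, 0, 0], [-6.5, 0, 1.6, 0, 0, 0], [-8, 0, 1, 0, 0, 0], [-8, 0, -1, 0, 0, 0], [-8, 0, -4, 0, 0, 0], [-8, 0, -8, 0, 0, 0], [-8, 0, -12, 0, 0, 0]],
])

```text
clock: 19.75
eef_pos: [573.4, -261.7, 348.5]
tool_rot: [-3.142, 0.0, 1.743]
force: [1.2, -0.4, 1.0]
width: -0.0
gripper_force: 0.0
```

```bash
python3 - <<'E'
from fit import *
S=ctrl.get_image("scene");m=redmask(S)
n,l,st,c=cv2.connectedComponentsWithStats(m)
for i in range(1,n):
    if st[i,4]>5: print(st[i].tolist(),c[i].round(1))
h=blob(m,(292,172),18)
for y0 in(-75,-89):
    p,f=tinfit([(S,h)],[508,115,.175],y0,75,32);q=body([0,0,-.175],[[p[0]-509,p[1]-109.3,0]])
    print(y0,p.round(3),round(f,3),"in seat",q.round(1))
I=S["pixels"].astype(int);W=(I.min(2)>130)
# white pixels inside tin top silhouette
for y in range(-70,-20,5): print(y,I[tuple(w2p(S,body([510,118,.175],[(0,y,88)]))[0].round().astype(int)[::-1])].tolist())
E
python3 to.py 506 137 330 1.745
```

```text
[278, 154, 31, 35, 522] [293.6 169.7]
[232, 192, 5, 6, 16] [233.9 194.3]
[253, 198, 19, 14, 71] [260.7 204.9]
-75 [5.04106e+02 1.20079e+02 1.87000e-01] 0.063 in seat [[-2.9 11.5  0. ]]
-89 [5.01285e+02 1.33820e+02 1.96000e-01] 0.138 in seat [[-3.3 25.5  0. ]]
-70 [226, 35, 14]
-65 [226, 33, 2]
-60 [223, 39, 5]
-55 [222, 38, 17]
-50 [224, 38, 27]
-45 [223, 27, 21]
-40 [226, 60, 34]
-35 [224, 120, 49]
-30 [222, 30, 9]
-25 [225, 39, 22]
t 19.8 [40.67, -0.05, 2.32] [0.011, 0.007, -0.002]
```

The neck is gone: only the gold bead shows at the seam. The tin has slid to the wall as expected, and the lever caps are back at rest. Return and grip.

Emit:
send_rows([
  [[3, 0, 0, 0, 0, 0], [7, 0, 0, 0, 0, 0], [11, 0, 0, 0, 0, 0], [15, 0, 0, 0, 0, 0], [19, 0, 0, 0, 0, 0], [23, 0, 0, 0, 0, 0], [27, 0, 0, 0, 0, 0], [31, 0, 0, 0, 0, 0], [35, 0, 0, 0, 0, 0], [38, 0, 0, 0, 0, 0]],
], grip=0)

```text
clock: 20.8
eef_pos: [508.0, 115.8, 347.2]
tool_rot: [3.14, -0.001, 1.746]
force: [1.0, -0.2, -0.2]
width: 85.1
gripper_force: 0.0
```

Emit:
send_rows([
  [[0, 0, 0, 0, 0, 0], [0, 0, 0, 0, 0, 0], [0, 0, 0, 0, 0, 0]],
])

```text
clock: 21.1
eef_pos: [508.7, 111.8, 346.9]
tool_rot: [3.141, 0.001, 1.742]
force: [-0.4, -0.6, 0.6]
width: 85.4
gripper_force: 0.0
```

```bash
python3 to.py 505.7 128 180 1.745
```

```text
t 21.1 [1.66, -0.04, 16.68] [0.001, 0.001, -0.003]
```

Emit:
send_rows([
  [[1, 0, 3, 0, 0, 0], [1.65, 0, 6, 0, 0, 0], [1.65, 0, 9, 0, 0, 0], [1.65, 0, 12, 0, 0, 0], [1.65, 0, 15, 0, 0, 0], [1.65, 0, 16.5, 0, 0, 0], [1.65, 0, 16.5, 0, 0, 0], [1.65, 0, 16.5, 0, 0, 0]],
])

```text
clock: 21.9
eef_pos: [506.1, 128.3, 181.8]
tool_rot: [3.141, 0.001, 1.742]
force: [-1.1, 0.0, 0.2]
width: 85.4
gripper_force: 0.0
```

```bash
python3 to.py 505.7 128 130.5 1.745
```

```text
t 21.9 [-0.02, -0.05, 5.13] [0.0, 0.001, -0.003]
```

Emit:
send_rows([
  [[0, 0, 1.5, 0, 0, 0], [0, 0, 3, 0, 0, 0], [0, 0, 4.2, 0, 0, 0], [0, 0, 5.1, 0, 0, 0], [0, 0, 5.1, 0, 0, 0], [0, 0, 5.1, 0, 0, 0]],
])

```text
clock: 22.5
eef_pos: [505.6, 129.5, 130.7]
tool_rot: [3.141, -0.0, 1.744]
force: [-0.7, -0.6, -0.4]
width: 85.6
gripper_force: 0.0
```

Emit:
send_rows([
  [[0, 0, 0, 0, 0, 0], [0, 0, 0, 0, 0, 0], [0, 0, 0, 0, 0, 0], [0, 0, 0, 0, 0, 0], [0, 0, 0, 0, 0, 0], [0, 0, 0, 0, 0, 0], [0, 0, 0, 0, 0, 0], [0, 0, 0, 0, 0, 0]],
], grip=255)

```text
clock: 23.3
eef_pos: [505.6, 129.7, 131.1]
tool_rot: [3.141, -0.0, 1.744]
force: [0.1, -0.9, 6.2]
width: 55.2
gripper_force: 65.1
```

Emit:
send_rows([
  [[0, 0, -1, 0, 0, 0], [0, 0, -3, 0, 0, 0], [0, 0, -6, 0, 0, 0], [0, 0, -9, 0, 0, 0], [0, 0, -12, 0, 0, 0], [0, 0, -15, 0, 0, 0], [0, 0, -16, 0, 0, 0], [0, 0, -16, 0, 0, 0]],
])

```text
clock: 24.1
eef_pos: [505.7, 129.8, 291.5]
tool_rot: [3.139, -0.001, 1.744]
force: [-0.4, 0.3, -3.5]
width: 55.1
gripper_force: 64.8
```

```bash
python3 - <<'E'
from fit import *
T=ctrl.get_image("top")
I=T["pixels"].astype(int);m=((I[...,2]>70)&(I[...,2]>1.6*I[...,0])&(I[...,2]>1.3*I[...,1])).astype(np.uint8)
h=blob(m,(109,260),30);print(h.min(0),h.max(0))
for p0 in([500,480,-1.5],[500,480,-1.6]):print("blue",tinfit([(T,h)],p0,-75,75,22))
E
```

```text
[ 97. 241.] [122. 280.]
blue (array([518.01688907, 495.1476064 ,  -1.50164514]), np.float64(0.22212350066637052))
blue (array([518.56193868, 495.29261946,  -1.50263437]), np.float64(0.22212350066637052))
```

```bash
python3 to.py 528 375 291 3.2
```

```text
t 24.1 [23.76, 6.51, -0.09] [-0.0, -0.0, -1.456]
```

Emit:
send_rows([
  [[1.5, 0.4, 0, 0, 0, -0.08], [4, 1, 0, 0, 0, -0.2], [6.5, 1.7, 0, 0, 0, -0.32], [9, 2.4, 0, 0, 0, -0.44], [11.5, 3.1, 0, 0, 0, -0.56], [14, 3.8, 0, 0, 0, -0.68], [16.5, 4.5, 0, 0, 0, -0.8], [19, 5.2, 0, 0, 0, -0.92], [21.5, 5.9, 0, 0, 0, -1.04], [23.7, 6.5, 0, 0, 0, -1.16]],
])

```text
clock: 25.15
eef_pos: [527.4, 375.1, 287.3]
tool_rot: [-3.139, -0.004, 2.909]
force: [-0.5, 0.3, -3.7]
width: 55.2
gripper_force: 64.6
```

Emit:
send_rows([
  [[0, 0, 0, 0, 0, -0.1], [0, 0, 0, 0, 0, -0.2], [0, 0, 0, 0, 0, -0.3], [0, 0, 0, 0, 0, -0.3], [0, 0, 0, 0, 0, -0.3], [0, 0, 0, 0, 0, -0.3]],
])

```text
clock: 25.75
eef_pos: [528.3, 373.9, 289.3]
tool_rot: [-3.141, -0.002, -3.081]
force: [-0.3, -0.7, -4.3]
width: 55.0
gripper_force: 64.8
```

```bash
python3 to.py 528 375 150 3.2
```

```text
t 25.8 [-0.0, 0.12, 13.93] [-0.001, -0.002, 0.002]
```

Emit:
send_rows([
  [[0, 0.1, 2, 0, 0, 0], [0, 0.1, 5, 0, 0, 0], [0, 0.1, 8, 0, 0, 0], [0, 0.1, 11, 0, 0, 0], [0, 0.1, 13, 0, 0, 0], [0, 0.1, 14.5, 0, 0, 0], [0, 0.1, 15.5, 0, 0, 0], [0, 0.1, 15.5, 0, 0, 0], [0, 0.1, 15.5, 0, 0, 0]],
])

```text
clock: 26.65
eef_pos: [529.0, 375.6, 136.1]
tool_rot: [3.141, 0.001, -3.08]
force: [0.6, -0.3, -4.2]
width: 55.6
gripper_force: 64.8
```

```bash
python3 to.py 528 375 121.5 3.2
```

```text
t 26.6 [0.1, -0.06, 1.46] [0.001, 0.001, 0.003]
```

Emit:
send_rows([
  [[0, 0, 0.4, 0, 0, 0], [0, 0, 0.8, 0, 0, 0], [0, 0, 1.1, 0, 0, 0], [0, 0, 1.4, 0, 0, 0], [0, 0, 1.4, 0, 0, 0], [0, 0, 1.4, 0, 0, 0]],
])

```text
clock: 27.25
eef_pos: [528.6, 375.3, 121.4]
tool_rot: [3.141, 0.0, -3.079]
force: [0.2, -0.4, -2.8]
width: 54.8
gripper_force: 64.8
```

Emit:
send_rows([
  [[0, 0, 0.1, 0, 0, 0], [0, 0, 0.1, 0, 0, 0], [0, 0, 0.1, 0, 0, 0]],
])

```text
clock: 27.55
eef_pos: [528.6, 375.3, 121.3]
tool_rot: [3.141, 0.0, -3.079]
force: [-2.7, -2.3, 5.7]
width: 55.2
gripper_force: 65.8
```

Emit:
send_rows([
  [[0, 0, 0, 0, 0, 0], [0, 0, 0, 0, 0, 0], [0, 0, 0, 0, 0, 0], [0, 0, 0, 0, 0, 0], [0, 0, 0, 0, 0, 0], [0, 0, 0, 0, 0, 0], [0, 0, 0, 0, 0, 0], [0, 0, 0, 0, 0, 0]],
], grip=0)

```text
clock: 28.35
eef_pos: [528.5, 375.2, 120.4]
tool_rot: [3.142, -0.0, -3.079]
force: [-0.5, 0.2, 0.5]
width: 85.3
gripper_force: 0.0
```

Emit:
send_rows([
  [[0, 0, -1, 0, 0, 0], [0, 0, -3, 0, 0, 0], [0, 0, -6, 0, 0, 0], [0, 0, -9, 0, 0, 0], [0, 0, -13, 0, 0, 0], [0, 0, -17, 0, 0, 0], [0, 0, -20, 0, 0, 0], [0, 0, -20, 0, 0, 0]],
])

```text
clock: 29.15
eef_pos: [530.3, 376.7, 326.7]
tool_rot: [3.136, 0.009, -3.08]
force: [0.9, 0.2, 0.3]
width: 85.4
gripper_force: 0.0
```

```bash
python3 to.py 500 -100 330 1.75
```

```text
t 29.1 [5.98, -47.38, -0.67] [0.011, 0.003, 1.454]
```

Set down and clear. Move aside and check the final state numerically.

Emit:
send_rows([
  [[0.4, -4, 0, 0, 0, 0], [0.9, -8, 0, 0, 0, 0], [1.4, -12, 0, 0, 0, 0], [1.9, -16, 0, 0, 0, 0], [2.4, -20, 0, 0, 0, 0], [2.9, -24, 0, 0, 0, 0], [3.4, -28, 0, 0, 0, 0], [3.9, -32, 0, 0, 0, 0], [4.4, -35, 0, 0, 0, 0], [4.4, -36, 0, 0, 0, 0]],
])

```text
clock: 30.15
eef_pos: [506.0, 9.2, 320.4]
tool_rot: [-3.14, -0.001, -3.085]
force: [0.3, 0.3, -0.6]
width: 85.5
gripper_force: 0.0
```

Emit:
send_rows([
  [[0, 0, 0, 0, 0, 0], [0, 0, 0, 0, 0, 0], [0, 0, 0, 0, 0, 0]],
])

```text
clock: 30.45
eef_pos: [507.1, 15.4, 320.4]
tool_rot: [3.14, 0.0, -3.076]
force: [-0.8, 0.6, 0.0]
width: 85.0
gripper_force: 0.0
```

```bash
python3 - <<'E'
from fit import *
T=ctrl.get_image("top");S=ctrl.get_image("scene");m=redmask(T)
for d,m in((T,redmask(T)),(S,redmask(S))):
    n,l,st,c=cv2.connectedComponentsWithStats(m)
    for i in range(1,n):
        if st[i,4]>5: print(st[i].tolist(),c[i].round(1))
    g=w2p(d,[(538,376,78)])[0].astype(int);print("expect",g)
    try:
        h=blob(m,tuple(g),26)
        print(tinfit([(d,h)],[538,376,1.63],-75,75,22))
    except Exception as e: print(e)
I=T["pixels"].astype(int);b=((I[...,2]>70)&(I[...,2]>1.6*I[...,0])&(I[...,2]>1.3*I[...,1])).astype(np.uint8)
h=blob(b,(109,260),30);print("blue",h.min(0),h.max(0))
a=cv2.imread("pics/top0.png")[:,:,::-1].astype(int);D=np.abs(a-I).max(2)
for n,u,v in(("timer",295,143),("garlic",273,151)):print(n,D[v-8:v+9,u-8:u+9].mean())
E
```

```text
[60, 0, 10, 4, 24] [65.1  1.7]
[73, 0, 11, 12, 63] [77.4  5.7]
[260, 159, 6, 5, 15] [262.7 161.1]
[275, 179, 6, 6, 16] [277.8 181.5]
[122, 222, 16, 12, 119] [129.3 227.2]
[126, 230, 25, 33, 460] [138.  246.1]
expect [135 241]
(array([541.44590779, 378.23785977,   1.66009888]), np.float64(0.10380053477157941))
[324, 134, 32, 25, 429] [337.3 145.8]
[232, 192, 5, 7, 17] [233.9 194.5]
[253, 198, 19, 14, 78] [260.5 204.9]
expect [340 143]
(array([519.97866725, 375.83971798,   1.67138153]), np.float64(0.35358704754815296))
blue [ 97. 241.] [123. 280.]
timer 2.083044982698962
garlic 2.8442906574394464
```

```bash
python3 -c "
from cell import ctrl
print(ctrl.finish_job())"
```

```text
the job is handed in; nothing more can be done
None
```

The lid was pressed home, the closed red tin lies on the board about parallel to the blue tin, and the job is handed in; camera checks showed the lever at rest and the blue tin, timer and garlic unmoved, but no verdict came back.

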